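# Open the key machine's guard gate and hold it

## Task

The key cutting machine is going to get a new cutter: first isolate it by swinging its red fuse lever right over to the back, then squeeze the catch on the fixed screen beside the gate so that it stays drawn back. Next squeeze the catch on the gate and, with it squeezed, swing the gate out towards you, past its half-open click, as wide as it goes. The gate springs back if you let go, so finish while holding it wide open and still for your colleague, and leave the other things on the bench where they are.

Things in the scene. Friction and masses are not known exactly. Their poses are not given: they have to be found in the camera images.
- machine: Key duplicating machine fixed to the bench: black base 310 x 500 x 60 mm (x, y, z), grey motor, orange parts, clear guard along its front (-x). Origin: centre of the underside; x points to its rear, y to its left (as one faces it), z up. Nothing on it is higher than 205 mm above the bench but the four catch paddles.
- lever_pivot (a point): Pivot of the red fuse lever, 98 mm above the bench, on top of a grey socket block (72 x 48 mm, top at 94 mm) on the base's front left corner. Axes as the machine's; the pivot line runs along y. The motor (185 mm high) begins 135 mm behind the pivot.
- lever_tip (a point): Free end of the fuse lever, 72 mm from the pivot. The lever is a red flat grip 18 mm wide (along y), 12 mm thick; about 2 N pushed near its free end turns it (pushing a lot lower down needs more and fouls the gripper).
- fuse_lever (a joint): Angle of the fuse lever, rad. 0 = in (live): it leans 0.55 rad from vertical towards the machine's front (-x). It grows as the lever swings up and over to the machine's rear, to the stop at 1.1 (0.55 rad behind vertical) = isolated. Stiff (about 0.12 N m), stays where it is left.
- frame_grip (a point): Squeeze point of the catch on the fixed screen (right of the gate), 222 mm above the bench; axes as the machine's. Two upright paddles side by side along y: black fixed one, outer face 19 mm from this point on the -y side; yellow sliding one, outer face 31 mm from it on the +y side, 19 mm when fully squeezed (so the point is midway then).
- frame_catch (a joint): Travel of the fixed screen's catch, m: 0 = shot, bolt in front of the gate's end; 0.012 = fully squeezed, gate freed. Squeeze the yellow paddle towards the black one (5 N friction); it stays where left. All paddles: 12 mm thick (y), 24 mm wide (x), tops 242 mm above the bench; rails, bolts and posts between and beside them reach up to 202 mm, so keep the finger tips above that.
- gate_hinge (a point): Point on the gate's vertical hinge axis, 222 mm above the bench, left end of the gate; axes as the machine's. The post's top is at 197 mm.
- gate_grip (a point): Squeeze point of the catch on the gate's top rail, 114 mm from the hinge axis, 222 mm above the bench. Turns with the gate: its -y axis points to the free end (190 mm from the hinge), x to the gate's inner side. Black fixed paddle, outer face 19 mm from this point on the +y side; yellow sliding one, outer face 31 mm on the -y side, 19 mm when fully squeezed.
- gate_catch (a joint): Travel of the gate's catch, m: 0 = bolt behind its keeper, 0.012 = fully squeezed, bolt clear. Spring, 5 N rising to 9 N; returns when let go. Needed squeezed only until the gate has left its keeper (0.1 rad).
- gate (a joint): Opening angle of the gate, rad: 0 = shut, grows as the free end swings out to the machine's front (clockwise from above), stop at 1.45. A spring closes it (0.24 N m shut, 0.41 wide open; damped, 0.25 N m s); a sprung roller must be pushed past between 0.4 and 0.9 rad (about 0.55 N m more). Let go from wide, the gate falls back on the roller at about 0.87.
- padlock: Bystander: brass padlock lying flat, 40 x 46 x 20 mm with a steel shackle. Origin under the body.
- lock_cylinder: Bystander: brass lock cylinder 66 mm long, 33 mm high. Origin under its centre.
- swarf_brush: Bystander: hand brush lying on the bench in front of the machine.
- screwdriver: Bystander: screwdriver lying on the bench.
- spray_can: Bystander: blue and yellow spray can, 54 mm across, 165 mm high, upright. Origin under its centre.
- grease_jar: Bystander: green jar, 60 mm across, 55 mm high. Origin under its centre.
- pin_tray: Bystander: blue divided pin tray 130 x 90 x 22 mm. Origin under its centre.

How it is judged:
By the outcome, as a careful person would: the job done as asked, in the order asked, and still so for the second after the job is handed in, while the arm keeps its last pose, push and grip.
It also fails if it takes over 64 s, if anything falls off the work surface, if the arm or the gripper's body presses on something with over 40 N, if the wrist force passes 120 N, or if a joint passes its speed limit or range.

## Robot

A 7-joint arm with a two-finger parallel gripper is mounted at the origin on the work surface. World frame = base frame: x ahead of the robot, y to its left, z up, the work surface at z = 0. Lengths are in mm, angles in rad, forces in N, time in s.
With the tool pointing down it reaches from about 375 to 925 mm from the base axis. Payload 3.1 kg.
Tool frame: the origin (TCP) lies at the very end of the fingers, on their centre line; the grasp point (between the pads) lies 19 mm behind it; z points along the fingers, y is the line along which they close (so a half turn about z gives the same grasp; the last joint's range is limited). The gripper opens to 85 mm and grips with 20 to 120 N. Pads are 22 mm wide; open, the fingers measure 114 mm over their backs; the gripper's body (76 mm by 85 mm) begins 54 mm behind the grasp point. The pads swing forward as they close: fully open they stand 13 mm farther back than shut.
Start: joints at [-1.369, 0.383, 0.044, 1.598, -0.018, 1.161, -0.05], TCP at [191.941, 621.017, 231.269] pointing down, gripper open.
Joint ranges: [-2.61, 2.61], [-0.41, 2.15], [-1.48, 1.57], [0, 2.5], [-1.57, 4.71], [0.05, 1.97], [-2.85, 2.85]. Speed limits (rad/s): [2.79, 2.79, 3.14, 3.14, 3.14, 3.14, 3.14].

## Interface

Orientations are given as a rotation vector (axis times angle).
In Python, from cell import arm, jaws, readout, optics gives the robot as it stands. Calls block until the motion is done:
- arm.movep(position, orientation): joint-space move of the TCP to a pose.
- arm.servo_line(position, orientation=None, velocity=150, force_limit=None): straight line of the TCP; orientation=None keeps the orientation; velocity is the mean speed in mm/s. With force_limit (N) it stops when the force on the tool has changed by that much, and returns True; else False.
- arm.move_j(angles): joint-space move.
- jaws.gripper_to(opening, strength=None): opening from 0.0 (shut) to 1.0 (fully open); strength is the grip in N (None keeps the last); returns when the fingers have stopped.
- arm.dwell(seconds).
- arm.inverse_kinematics(position, orientation): joint angles nearest the present ones, or None.
- readout.observe(): the state.
- optics.capture(name): name is "scene" or "top" or "wrist"; returns the picture (384x512x3 uint8, blue, green, red); there is no depth.
- optics.calibration(name): a dict with "intrinsics" (3x3 intrinsics, pixels), "extrinsics" (4x4, takes a point from world to camera coordinates). Camera axes: x right, y up, looking along -z (the intrinsics and any distortion apply to the point x, -y, -z); pixel columns grow to the right and rows downward; lengths in mm; the calibration is good to about 2 mm. A picture is of the moment at which its call begins: read the wrist's pose just before it. calibration takes no time and is no camera call; for the wrist camera it gives the pose at the moment of the call.
A pose or a line that the arm cannot do raises arm.IKError and nothing moves.
- arm.sign_off(): hands the job in; it is judged then, once.
The state is a dict: "clock": time; "joint_positions": joint angles; "qvel": joint speeds; "joint_efforts": joint torques, N m; "position": TCP position; "tcp_rot": TCP orientation; "wrist_force": force on the tool from outside, world axes, zero at the start; "ft_torque": the same for the moment, N m; "gripper_width": opening from 0.0 (shut) to 1.0 (fully open); "grasp_force": force on a finger pad.
Only numpy, scipy, OpenCV 4.12 (cv2) and the standard library are available. Lean on these libraries where they do the work, as an engineer would, in place of code of your own. Each camera call takes 0.05 s, during which the arm holds its last target. There are 200 camera calls.

## Working session

There is one attempt and no reset: what is moved stays moved. The work goes in short steps, each a Python script; the robot and the scene stay as the last script left them, time stands still between calls to the robot, and variables do not carry over. Pictures are saved under pics/ and viewed, at most 10 in all, crops included, and the job is handed in when it is done.

```bash
ls; mkdir -p pics
python3 - <<'E'
from cell import arm,jaws,readout,optics
import cv2,numpy as np
for n in("scene","top"):
    im=optics.capture(n); cv2.imwrite(f"pics/{n}0.png",im)
    cv2.imwrite(f"pics/{n}0b.png",cv2.resize(im,(800,600),interpolation=cv2.INTER_CUBIC))
    c=optics.calibration(n);print(n,{k:np.round(v,3).tolist() for k,v in c.items()})
print(readout.observe())
E
```

```text
pics
scene {'intrinsics': [[346.901, 0.0, 251.754], [0.0, 346.901, 189.782], [0.0, 0.0, 1.0]], 'extrinsics': [[0.674, 0.739, 0.015, -346.466], [-0.502, 0.443, 0.742, 174.188], [0.542, -0.508, 0.67, -1410.021], [0.0, 0.0, 0.0, 1.0]]}
top {'intrinsics': [[409.456, 0.0, 261.094], [0.0, 409.456, 188.859], [0.0, 0.0, 1.0]], 'extrinsics': [[0.006, -1.0, 0.002, -14.654], [0.997, 0.006, 0.076, -541.443], [-0.076, 0.001, 0.997, -1265.932], [0.0, 0.0, 0.0, 1.0]]}
{'clock': 0.1, 'joint_positions': array([-1.36878609,  0.38375117,  0.04385362,  1.59944065, -0.01790176,
        1.16117617, -0.0499249 ]), 'qvel': array([-0.00129625, -0.00217011, -0.00093497, -0.00205708,  0.00138774,
       -0.0019139 ,  0.00070862]), 'joint_efforts': array([ 2.77683852e-03, -4.34726608e+01,  1.02933146e+00, -2.50457865e+01,
        1.08783989e-02,  5.40990470e-03, -1.74345903e-06]), 'position': array([191.72799909, 620.18199666, 230.00338098]), 'tcp_rot': array([-0.46908557, -3.10614269,  0.00372536]), 'wrist_force': array([ 1.24783485, -0.27031602,  0.07938457]), 'ft_torque': array([ 0.01066308, -0.04622211,  0.00491556]), 'grasp_force': 0.0, 'gripper_width': 1.0001248849383435}
```

View pics/scene0b.png

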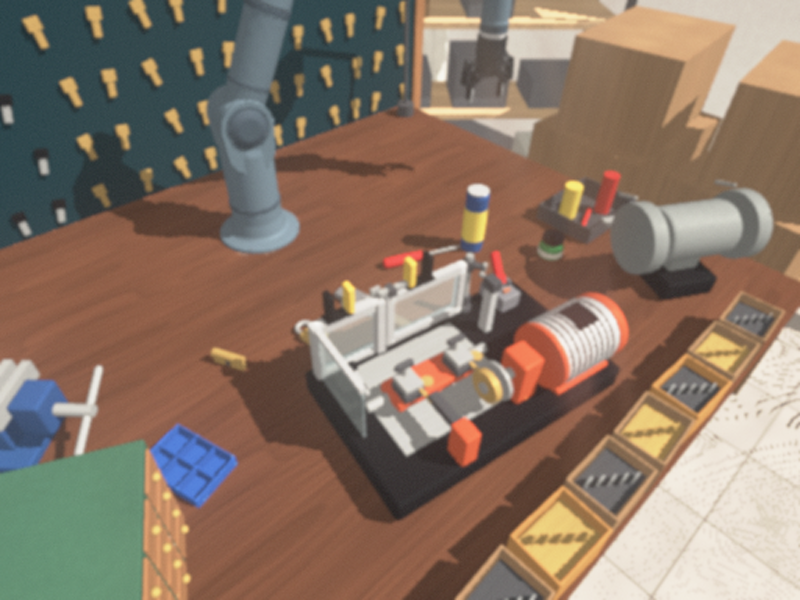

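View pics/top0b.png

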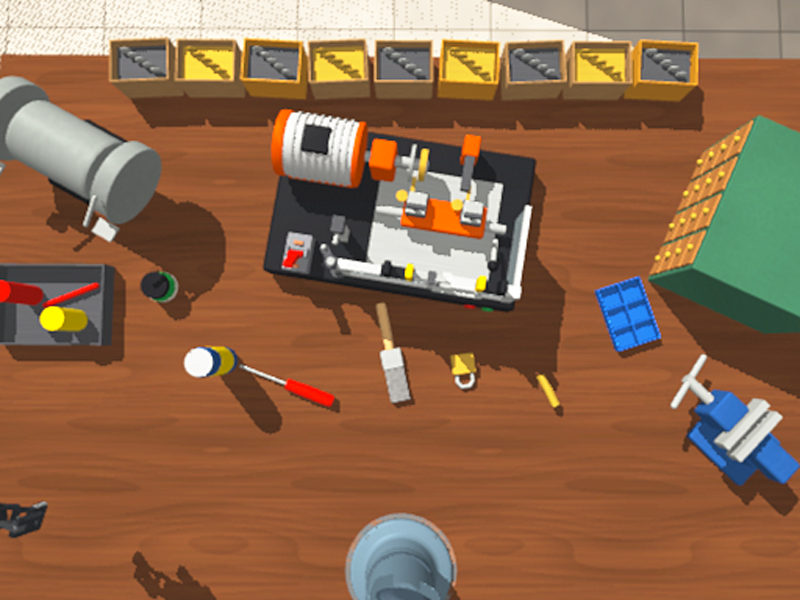

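Both views show the machine behind the guard. In the top view (800 px) the frame catch is near (487,280), the gate catch near (400,270), the hinge near (328,255) and the lever tip near (291,258). Next I'll take close wrist views from two places.

```bash
cat > h.py <<'E'
from cell import arm,jaws,readout,optics
import cv2,numpy as np
from scipy.spatial.transform import Rotation as R
F=np.diag([1,-1,-1])
def P(c): return c["intrinsics"]@F@np.asarray(c["extrinsics"])[:3]
def plane(Pm,uv,z):
    A=np.c_[Pm[:,0],Pm[:,1],-np.r_[uv,1]]; s=np.linalg.solve(A,-(Pm[:,2]*z+Pm[:,3])); return np.r_[s[:2],z]
def tri(Ps,uvs):
    A=np.vstack([[u*p[2]-p[0],v*p[2]-p[1]] for p,(u,v) in zip(Ps,uvs)])
    s=np.linalg.lstsq(A[:,:3],-A[:,3],rcond=None)[0]
    e=[np.hypot(*((p@np.r_[s,1])[:2]/(p@np.r_[s,1])[2]-uv)) for p,uv in zip(Ps,uvs)]
    return s,np.round(e,1)
def down(yaw): # tool z down, tool y along (-sin,cos) of yaw
    c,s=np.cos(yaw),np.sin(yaw)
    return R.from_matrix(np.c_[[-c,-s,0],[-s,c,0],[0,0,-1]])
E
python3 - <<'E'
from h import *
T=P(optics.calibration("top"))
for n,uv,z in [("frame",(487,280),242),("gate",(400,270),242),("hinge",(328,255),197),("tip",(291,262),160),("spray",(196,362),165),("FL",(264,270),60),("FR",(515,308),60)]:
    print(n,plane(T,np.array(uv)/1.5625,z).round())
c=optics.calibration("wrist");E=c["extrinsics"];o=readout.observe()
M=R.from_rotvec(o["tcp_rot"]).as_matrix()
cw=-E[:3,:3].T@E[:3,3]
print("cam in tool",(M.T@(cw-o["position"])).round(1),"look",(M.T@-E[2,:3]).round(3),c["intrinsics"].round(1).tolist())
for p in ([540,40,420],[540,160,420]):
    print(arm.inverse_kinematics(p,down(-.15).as_rotvec()))
E
```

```text
frame [ 551. -143.  242.]
gate [567.   3. 242.]
hinge [597. 129. 197.]
tip [589. 200. 160.]
spray [410. 363. 165.]
FL [586. 270.  60.]
FR [ 515. -220.   60.]
cam in tool [  77.4    0.7 -144.6] look [-0.301  0.001  0.954] [[281.5, 0.0, 256.1], [0.0, 281.5, 191.7], [0.0, 0.0, 1.0]]
[-0.79220872  0.06161838  0.6836091   1.61818318 -0.03907978  1.47568497
  1.3149799 ]
[-0.7773842   0.11167521  0.46151298  1.56214616 -0.04985429  1.47948539
  1.10698802]
```

Run:
```python
from h import *
import pickle
S={}
for i,p in enumerate(([560,-20,350],[565,110,350])):
    arm.movep(p,down(-.15).as_rotvec()); arm.dwell(.3)
    c=optics.calibration("wrist"); im=optics.capture("wrist"); S[i]=P(c)
    cv2.imwrite(f"pics/w{i}.png",im)
    cv2.imwrite(f"pics/w{i}b.png",cv2.resize(im,(800,600),interpolation=cv2.INTER_CUBIC))
pickle.dump(S,open("S.pkl","wb"))
o=readout.observe();print(o["clock"],o["position"],o["joint_positions"].round(2))
```

```text
4.025 [565.16569409 108.52071588 350.1985124 ] [-0.91  0.19  0.75  1.66 -0.13  1.35  1.28]
```

View pics/w0b.png

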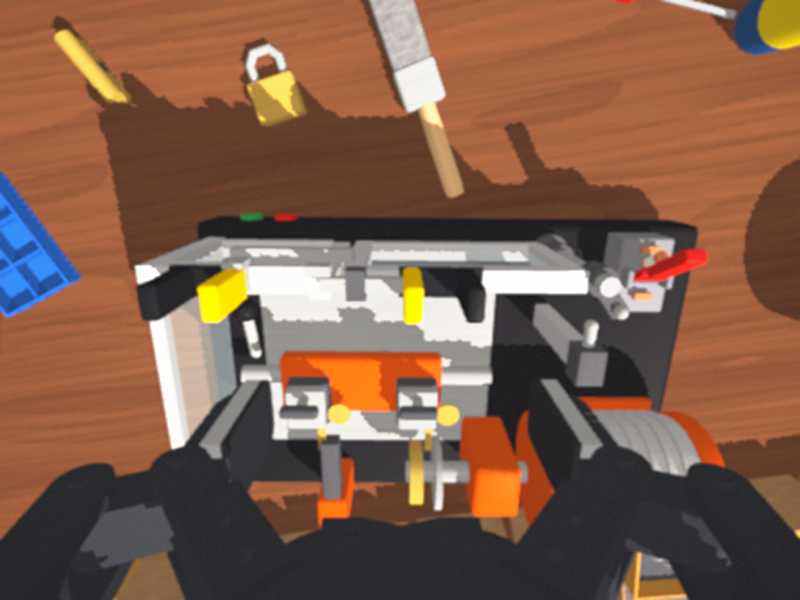

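View pics/w1b.png

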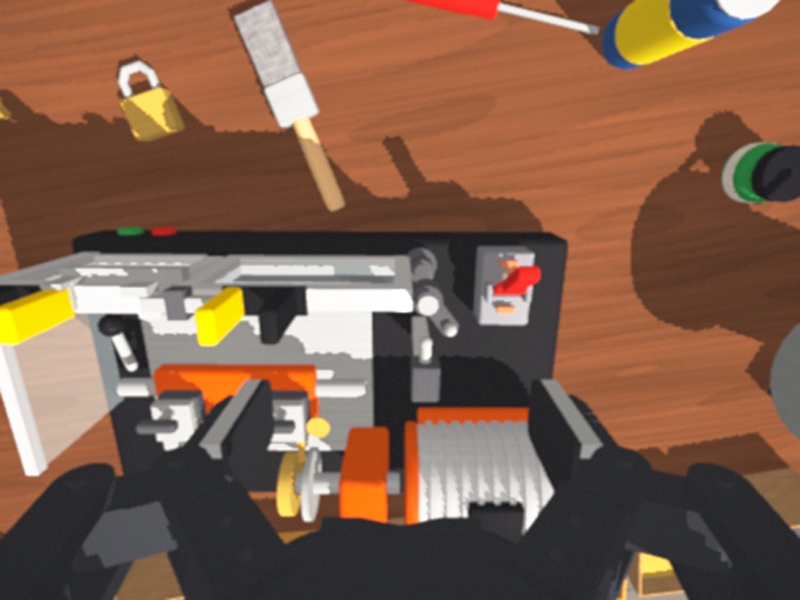

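The wrist views show the frame catch (black left, yellow right) at (150-245,290) in w0, the gate catch at (413-475,290) in w0 and (200-300,315) in w1, the hinge post at about (608,285)/(428,300), and the red lever tip at about (700,260)/(535,275). Now enlarged crops.

Run:
```python
import cv2,numpy as np
w=[cv2.imread(f"pics/w{i}.png") for i in(0,1)]
def t(i,c,r):
    return cv2.resize(w[i][r:r+70,c:c+100],None,fx=4,fy=4,interpolation=cv2.INTER_CUBIC)
cv2.imwrite("pics/c1.png",np.vstack([np.hstack([t(0,85,155),t(1,0,165)]),np.hstack([t(0,230,155),t(1,110,165)])]))
cv2.imwrite("pics/c2.png",np.hstack([t(0,360,140),t(1,255,150)]))
```

```text
(no output)
```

View pics/c1.png

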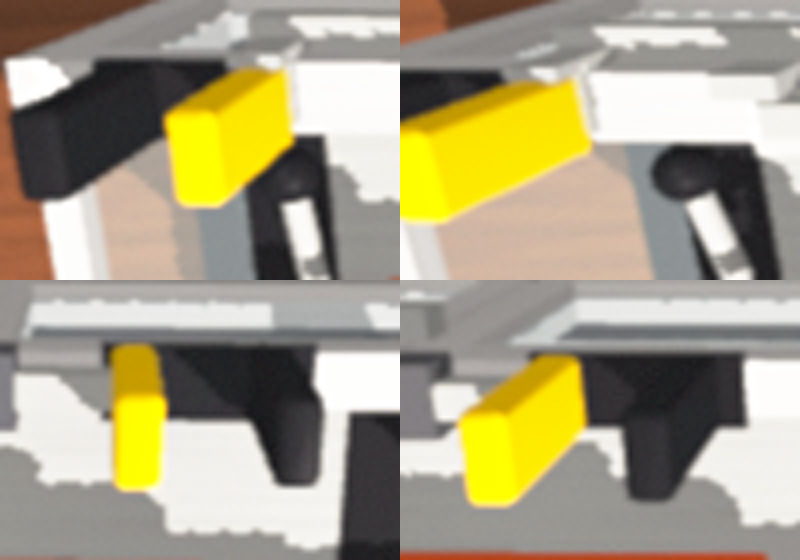

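View pics/c2.png

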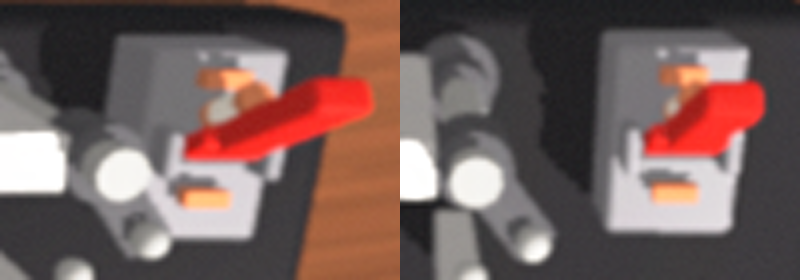

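Run:
```python
from h import *
import pickle
S=pickle.load(open("S.pkl","rb"));W=[S[0],S[1]]
T=P(optics.calibration("top"))
pts=dict(gy=[(264.75,195.75),(132.25,210)],gb=[(304.5,195.75),(172.5,209.5)],fyR=[(140,194.75),(9.25,208.75)],
 hinge=[(390.5,183.75),(273.75,195.75)],tip=[(448.75,164.25),(342.5,175)],pivot=[(408.75,177),(318.75,186.25)],
 blkA=[(360+118/4,140+38/4),(255+205/4,150+32/4)],blkB=[(360+285/4,140+50/4),(255+348/4,150+48/4)])
G={}
for k,v in pts.items():
    s,e=tri(W,v);G[k]=s;print(k,s.round(1),e,"top px*1.5625",)
for k in("gy","gb","fyR"): print(k,"on 242:",[plane(W[i],pts[k][i],242).round(1) for i in(0,1)])
print("fb",plane(W[0],(95.5,194),242).round(1),"fy",plane(W[0],(133.75,195),242).round(1))
print("hinge197",[plane(W[i],pts["hinge"][i],197).round(1) for i in(0,1)])
print("tip159",[plane(W[i],pts["tip"][i],159).round(1) for i in(0,1)])
```

```text
gy [567.9 -11.6 242.2] [0.1 0.1] top px*1.5625
gb [574.2  25.8 239.9] [0.1 0. ] top px*1.5625
fyR [ 548.9 -127.6  242.4] [0.3 0.3] top px*1.5625
hinge [589.  125.3 199.2] [0. 0.] top px*1.5625
tip [588.7 212.7 160.2] [0. 0.] top px*1.5625
pivot [615.9 192.6 106.7] [0.1 0.1] top px*1.5625
blkA [582.1 185.6  62.4] [0.1 0.1] top px*1.5625
blkB [589.2 232.   91.6] [0.2 0.2] top px*1.5625
gy on 242: [array([567.9, -11.6, 242. ]), array([568. , -11.7, 242. ])]
gb on 242: [array([573.5,  25.6, 242. ]), array([573.5,  26.6, 242. ])]
fyR on 242: [array([ 549.3, -127.8,  242. ]), array([ 548.7, -127.9,  242. ])]
fb [ 542.3 -169.1  242. ] fy [ 548.7 -133.7  242. ]
hinge197 [array([589.8, 126.3, 197. ]), array([589.8, 125.3, 197. ])]
tip159 [array([589. , 213.5, 159. ]), array([589., 213., 159.])]
```

Measurements are self-consistent: paddle spacing is 38.5 (expected 38), hinge to black paddle is 101 (expected 101), and heights are 242/199/160. Yaw is about -0.16. Now the lever.

```bash
cat >> h.py <<'E'
YAW=-.160
xm=np.array([np.cos(YAW),np.sin(YAW),0]);ym=np.array([-np.sin(YAW),np.cos(YAW),0])
PIV=np.array([625.1,203.0,0]);FG=np.array([544.6,-157.3,0]);HG=np.array([589.8,125.8,0]);GG=HG-114*ym
Z=np.array([0,0,1.])
DN=down(YAW+np.pi).as_rotvec()
def gp(a,z):
    y=YAW-a; return HG+114*np.array([np.sin(y),-np.cos(y),0])+z*Z, down(y+np.pi).as_rotvec()
def st(m=""):
    o=readout.observe();print(m,round(o["clock"],1),o["position"].round(1),o["joint_positions"].round(2),"F",o["wrist_force"].round(1),"w",round(o["gripper_width"],3),round(o["grasp_force"],1))
E
python3 - <<'E'
from h import *
for n,(p,r) in dict(lev=(PIV-75*xm+250*Z,DN),fr=(FG+280*Z,DN),g0=gp(0,212),g1=gp(1.45,212)).items():
    q=arm.inverse_kinematics(p,r);print(n,None if q is None else q.round(2))
arm.movep(PIV-75*xm+250*Z,DN);st("above")
jaws.gripper_to(0.0,30)
arm.servo_line(PIV-75*xm+148*Z,velocity=120);st("down")
print(arm.servo_line(PIV+24*xm+148*Z,velocity=50,force_limit=15));st("pushed")
o=readout.observe();print("xm of tcp",(o["position"]-PIV)@xm)
cv2.imwrite("pics/l1.png",cv2.resize(optics.capture("top")[125:195,150:350],None,fx=4,fy=4,interpolation=cv2.INTER_CUBIC))
E
```

```text
lev [-1.42  0.64  1.38  1.76 -0.65  1.31 -1.62]
fr [-0.85  0.5   1.39  1.79 -0.52  1.3  -1.05]
g0 [-1.1   0.66  1.38  1.85 -0.69  1.24 -1.23]
g1 [-0.86  0.1   0.54  2.01 -0.06  1.04  2.82]
above 6.5 [551.1 214.8 250. ] [-1.42  0.64  1.38  1.76 -0.65  1.31 -1.62] F [ 0.4  0.1 -0.1] w 0.997 0.0
down 8.2 [551.8 214.9 148.8] [-1.34  0.73  1.25  1.85 -0.76  1.15 -1.55] F [ 0.  -0.1  0.2] w 0.003 0.0
True
pushed 9.8 [633.4 201.5 147.2] [-1.13  0.82  1.16  1.66 -0.8   1.23 -1.52] F [-1.4  0.1  5.7] w -0.001 2.3
xm of tcp 8.401822721472634
```

Run:
```python
from h import *
print(arm.servo_line(PIV+20*xm+148*Z,velocity=25,force_limit=15));st("pushed2")
print("xm",(readout.observe()["position"]-PIV)@xm)
arm.servo_line(PIV-30*xm+148*Z,velocity=120)
arm.servo_line(PIV-60*xm+300*Z,velocity=200);st("up")
c=optics.calibration("wrist");im=optics.capture("wrist");np.save("Pl.npy",P(c));cv2.imwrite("pics/l2w.png",im)
s=optics.capture("scene");
p=P(optics.calibration("scene"))@np.r_[PIV[:2],130,1];u,v=(p[:2]/p[2]).astype(int)
Pw=P(c)
for a in (.3,.4,.55):
    h=Pw@np.r_[PIV+72*np.sin(a)*xm+(98+72*np.cos(a))*Z,1];print(a,h[:2]/h[2])
h=Pw@np.r_[PIV+98*Z,1];hu,hv=(h[:2]/h[2]).astype(int);print("piv",hu,hv)
A=cv2.resize(s[max(v-50,0):v+50,u-50:u+50],(400,400),interpolation=cv2.INTER_CUBIC)
hv0=max(hv-50,0);hu0=max(hu-50,0);print("crop",hu0,hv0)
B=cv2.resize(im[hv0:hv0+100,hu0:hu0+100],(400,400),interpolation=cv2.INTER_CUBIC)
cv2.imwrite("pics/l2.png",np.hstack([A,B]))
```

```text
True
pushed2 10.2 [632.8 201.6 146.7] [-1.12  0.83  1.15  1.64 -0.8   1.25 -1.52] F [-2.1  0.2  4.8] w -0.001 2.3
xm 7.858741545198105
up 11.6 [565.3 212.6 298.8] [-1.36  0.62  1.38  1.65 -0.62  1.43 -1.63] F [-0.3  0.3 -0.6] w -0.001 0.0
0.3 [256.96697491  91.70515784]
0.4 [256.97124961  83.87955934]
0.55 [256.97140324  72.87748677]
piv 256 110
crop 206 60
```

View pics/l2.png

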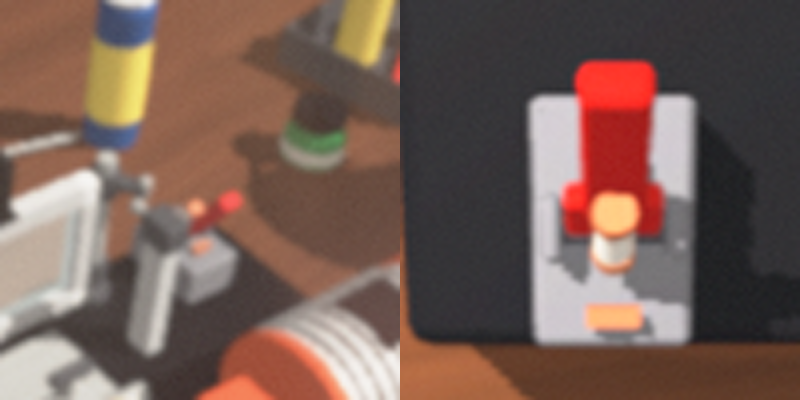

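The view shows the lever well behind vertical, with its end at about (260,81) in the wrist picture. I predicted 73 for the stop, so it may be short. I'll triangulate the tip from a second position and push again higher up and harder.

Run:
```python
from h import *
Pl=np.load("Pl.npy")
print("tip on 159",plane(Pl,(260,81.2),159.4).round(1),"xm from pivot",(plane(Pl,(260,81.2),159.4)-PIV)@xm)
arm.servo_line(PIV-20*xm+152*Z,velocity=200)
t=arm.servo_line(PIV+24*xm+152*Z,velocity=40,force_limit=28);st(f"push {t}")
print("xm",(readout.observe()["position"]-PIV)@xm)
arm.servo_line(PIV-30*xm+152*Z,velocity=120)
arm.servo_line(PIV-60*xm+300*Z,velocity=200)
c=optics.calibration("wrist");im=optics.capture("wrist");np.save("Pm.npy",P(c));cv2.imwrite("pics/l3w.png",im)
old=cv2.imread("pics/l2w.png")
def red(i):
    m=((i[...,2]>150)&(i[...,1]<70)&(i[...,0]<70)).astype(np.uint8);m[:40]=0;m[160:]=0;m[:,:200]=0;m[:,320:]=0
    y,x=np.nonzero(m);return x.min(),x.max(),y.min(),y.max()
print(red(old),red(im));st()
```

```text
tip on 159 [654.7 195.3 159.4] xm from pivot 30.489464703639612
push True 13.6 [635.8 201.2 151.8] [-1.09  0.84  1.14  1.61 -0.79  1.29 -1.52] F [-2.8 -0.4  5.6] w -0.002 2.7
xm 10.822815571933345
(np.int64(247), np.int64(271), np.int64(75), np.int64(118)) (np.int64(247), np.int64(271), np.int64(70), np.int64(113))
 15.0 [565.1 212.6 298.3] [-1.33  0.63  1.36  1.63 -0.62  1.46 -1.63] F [-0.6 -0.4 -0.7] w -0.002 0.0
```

Run:
```python
from h import *
Pl=np.load("Pl.npy");Pm=np.load("Pm.npy")
for Q,v in((Pl,81.2),(Pm,76.2)):
    h=Q@np.r_[PIV+98*Z,1];print("piv px",h[:2]/h[2],"tip",(plane(Q,(260,v),159.4)-PIV)@xm)
arm.servo_line(PIV+0*xm+152*Z,velocity=200)
for d in np.arange(6,26,2):
    arm.servo_line(PIV+d*xm+152*Z,velocity=40)
    o=readout.observe();f=o["wrist_force"];print(d,((o["position"]-PIV)@xm).round(1),o["position"][2].round(1),"F",(f@xm).round(1),f.round(1),"M",o["ft_torque"].round(2),round(o["clock"],1))
    if np.linalg.norm(f)>22: break
```

```text
piv px [256.71023378 110.96127139] tip 30.489464703639612
piv px [256.73546311 106.03421863] tip 30.784447915551667
6 6.6 153.1 F -0.8 [-0.8  0.1  0.6] M [ 0.   -0.08  0.02] 16.3
8 8.0 152.1 F -0.8 [-0.9 -0.6 -0.8] M [-0.   -0.08  0.04] 16.5
10 10.1 151.9 F -0.7 [-1.  -1.7  0.1] M [-0.01 -0.04 -0.03] 16.8
12 10.7 151.8 F -4.5 [-4.4  1.1  2.1] M [ 0.1   0.84 -0.  ] 17.0
14 10.9 151.7 F -8.5 [-8.3  1.8  4.6] M [ 0.19  1.73 -0.01] 17.3
16 11.0 151.6 F -10.7 [-10.8   0.6   7.8] M [ 0.21  2.63 -0.02] 17.5
18 11.2 151.6 F -15.1 [-15.1   0.7   9.6] M [ 0.29  3.5  -0.02] 17.8
20 11.3 151.6 F -19.9 [-19.8   2.2  12.1] M [ 0.37  4.31 -0.05] 18.0
```

The lever holds firm against 20 N, and the contact normal (Fz/Fx = 0.6 = tan 0.55) matches the stop at 0.55 behind vertical, so it is isolated. Next is the frame catch.

Run:
```python
from h import *
arm.servo_line(PIV-25*xm+152*Z,velocity=150)
arm.servo_line(PIV-40*xm+290*Z,velocity=200)
jaws.gripper_to(1.0,30)
arm.movep(FG+290*Z,DN);st("above frame")
print(arm.servo_line(FG+212*Z,velocity=80,force_limit=8));st("down")
jaws.gripper_to(0.0,30);st("squeezed");arm.dwell(.3);st()
```

```text
above frame 21.5 [ 545.8 -155.1  289.8] [-0.83  0.43  1.32  1.77 -0.43  1.29 -1.13] F [ 0.1  0.7 -0.6] w 1.0 0.0
False
down 22.6 [ 545.1 -157.6  212.6] [-0.74  0.5   1.23  1.86 -0.51  1.15 -1.07] F [-0.6  0.1 -0. ] w 1.004 0.0
squeezed 23.1 [ 545.1 -159.   213.4] [-0.74  0.5   1.23  1.86 -0.51  1.15 -1.07] F [-0.6 -0.3  5.7] w 0.43 36.2
 23.4 [ 545.1 -159.1  213.4] [-0.74  0.5   1.23  1.86 -0.51  1.15 -1.07] F [-0.6 -0.6  6. ] w 0.433 36.2
```

Run:
```python
from h import *
jaws.gripper_to(1.0,30)
arm.servo_line(FG+300*Z,velocity=200)
arm.movep((FG+GG)/2+300*Z,DN);arm.dwell(.2)
Q=P(optics.calibration("wrist"));im=optics.capture("wrist")
cv2.imwrite("pics/f.png",cv2.resize(im,(800,600),interpolation=cv2.INTER_CUBIC));np.save("Pf.npy",Q)
for n,p in dict(fb=FG-13*ym,fy_sq=FG+13*ym,fy_open=FG+25*ym,gb=GG+13*ym,gy=GG-25*ym,gg=GG).items():
    h=Q@np.r_[p+242*Z,1];print(n,(h[:2]/h[2]*1.5625).round(0))
arm.movep(GG+290*Z,DN);st()
```

```text
fb [601. 322.]
fy_sq [548. 322.]
fy_open [524. 323.]
gb [196. 324.]
gy [273. 324.]
gg [222. 324.]
 25.7 [571.8  14.9 289.5] [-1.13  0.46  1.35  1.76 -0.47  1.3  -1.4 ] F [-0.2 -0.2 -0.4] w 1.001 0.0
```

View pics/f.png

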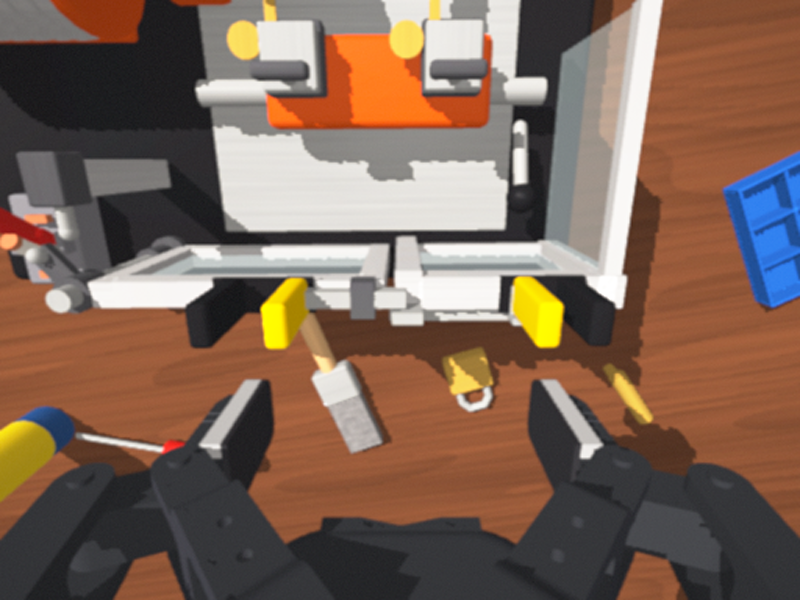

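Frame catch: yellow top is at (547,326) and black at (600,325), which matches the fully squeezed prediction. Gate paddles are where I predicted. Now the gate.

Run:
```python
from h import *
for a in(.5,1,1.45):
    q=arm.inverse_kinematics(*gp(a,212));print(a,None if q is None else q.round(2))
print(arm.servo_line(GG+212*Z,velocity=80,force_limit=8));st("down")
jaws.gripper_to(0.0,50);st("squeezed")
for a in np.arange(.05,.26,.05):
    p,r=gp(a,212);arm.servo_line(p,r,velocity=40);st(f"{a:.2f}")
```

```text
0.5 [-1.28  0.54  1.45  1.97 -0.59  1.17 -1.82]
1 [-1.46  0.34  1.42  2.03 -0.39  1.09 -2.59]
1.45 [ 0.74  0.32 -1.23  1.94  0.34  1.11  2.47]
False
down 26.8 [572.1  13.2 212.6] [-1.05  0.53  1.25  1.85 -0.55  1.17 -1.35] F [0.1 0.4 0.2] w 1.0 0.0
squeezed 27.3 [572.3  11.6 214.2] [-1.05  0.53  1.25  1.85 -0.55  1.17 -1.35] F [-2.9 -1.1  8.9] w 0.428 52.3
0.05 27.6 [567.2  12.5 214.2] [-1.07  0.53  1.27  1.86 -0.55  1.17 -1.39] F [-0.1 -1.5  7.2] w 0.427 51.5
0.10 27.9 [561.6  13.7 214.2] [-1.1   0.53  1.3   1.87 -0.55  1.17 -1.44] F [-0.7 -0.9  7.9] w 0.42 51.4
0.15 28.2 [556.1  15.2 214.2] [-1.12  0.53  1.32  1.88 -0.56  1.17 -1.48] F [-0.7 -1.9  7.8] w 0.422 51.4
0.20 28.5 [550.7  17.  214.2] [-1.14  0.53  1.34  1.9  -0.56  1.17 -1.53] F [-2.  -2.9  7.8] w 0.423 51.4
0.25 28.8 [545.4  19.1 214.2] [-1.17  0.54  1.36  1.91 -0.57  1.17 -1.57] F [-2.  -2.2  8.9] w 0.424 51.3
```

The wrist would run out of range with this half turn: j7 falls as the gate opens. I'll bring the gate back shut, regrip with the other half turn, and check the whole arc first.

```bash
cat >> h.py <<'E'
DN2=down(YAW).as_rotvec()
def gp2(a,z): p,r=gp(a,z); return p,down(YAW-a).as_rotvec()
E
python3 - <<'E'
from h import *
for a in (.15,.07,0):
    p,r=gp(a,212);arm.servo_line(p,r,velocity=50)
st("shut");jaws.gripper_to(1.0,50)
arm.servo_line(GG+290*Z,velocity=200)
arm.movep(GG+290*Z,DN2);st("turned")
for a in(0,.5,1,1.45,1.47):
    q=arm.inverse_kinematics(*gp2(a,212));print(a,None if q is None else q.round(2))
E
```

```text
shut 29.8 [572.3  11.7 214.2] [-1.05  0.53  1.25  1.85 -0.54  1.17 -1.35] F [-3.5 -0.8  9.9] w 0.426 52.5
turned 33.3 [571.5  13.2 289.7] [-0.71  0.22  0.72  1.75 -0.15  1.23  1.45] F [1.3 0.7 0.8] w 1.001 0.0
0 [-0.68  0.3   0.7   1.84 -0.22  1.08  1.51]
0.5 [-0.83  0.19  0.76  1.95 -0.15  1.05  0.91]
1 [-0.99  0.11  0.79  2.02 -0.09  1.04  0.26]
1.45 [-1.1   0.12  0.81  2.02 -0.1   1.04 -0.29]
1.47 [-1.1   0.12  0.81  2.02 -0.1   1.04 -0.31]
```

Run:
```python
from h import *
print(arm.servo_line(GG+212*Z,velocity=80,force_limit=8))
jaws.gripper_to(0.0,60);st("squeezed")
for a in np.r_[np.arange(.1,1.45,.1),1.45]:
    p,r=gp2(a,212);arm.servo_line(p,r,velocity=40)
    o=readout.observe();f=o["wrist_force"];n=R.from_rotvec(o["tcp_rot"]).as_matrix()[:,0]
    print(round(a,2),"Ftang",(f@n).round(1),f.round(1),round(o["gripper_width"],3),(o["position"]-p).round(1))
    if np.linalg.norm(f)>40: break
st()
```

```text
False
squeezed 34.9 [572.4  11.7 214.1] [-0.68  0.3   0.7   1.83 -0.21  1.08  1.51] F [-2.3 -1.3  7.4] w 0.421 62.7
0.1 Ftang -0.6 [ 0.  -2.2  6.1] 0.422 [ 1.2 -1.8  2.1]
0.2 Ftang 1.0 [-1.8 -2.1  7.4] 0.419 [ 1.1 -2.   2.1]
0.3 Ftang -1.5 [ 0.1 -3.2  8.6] 0.426 [ 1.  -2.2  2.1]
0.4 Ftang -0.4 [-1.7 -3.4  7.5] 0.419 [ 0.9 -2.4  2.1]
0.5 Ftang -1.3 [-1.4 -3.8  9.2] 0.422 [ 0.9 -2.7  2.1]
0.6 Ftang -2.3 [-1.2 -4.6  9.3] 0.425 [ 0.8 -2.9  2.1]
0.7 Ftang -0.5 [-3.8 -3.9 11.8] 0.426 [-0.  -2.4  2. ]
0.8 Ftang -0.4 [-4.3 -3.5 12.1] 0.425 [-0.1 -2.4  2. ]
0.9 Ftang -2.3 [-3.9 -4.8 12.1] 0.421 [ 0.1 -2.9  2.1]
1.0 Ftang -2.6 [-4.7 -4.9 12.6] 0.425 [-0.1 -2.9  2.1]
1.1 Ftang -3.9 [-5.  -5.7 13.6] 0.423 [-0.3 -2.8  2.1]
1.2 Ftang -4.9 [-5.7 -6.2 14.7] 0.42 [-0.4 -2.8  2.1]
1.3 Ftang -4.6 [-7.  -5.4 15. ] 0.422 [-0.6 -2.8  2. ]
1.4 Ftang -5.7 [-6.3 -5.7 15.5] 0.42 [-0.7 -2.7  2.1]
1.45 Ftang -7.0 [-6.4 -6.7 15.4] 0.423 [-0.8 -3.4  2. ]
 41.3 [475.1 126.8 214. ] [-1.11  0.12  0.82  2.01 -0.1   1.05 -0.28] F [-6.4 -6.7 15.4] w 0.423 60.4
```

Run:
```python
from h import *
for a in (1.47,1.49,1.51):
    p,r=gp2(a,212);arm.servo_line(p,r,velocity=20)
    o=readout.observe();f=o["wrist_force"];d=o["position"]-HG
    x=R.from_rotvec(o["tcp_rot"]).as_matrix()[:,0];
    print(a,"pos ang",YAW+np.pi/2-np.arctan2(-d[1],-d[0])if 0 else (np.arctan2(d[0],-d[1])).round(3),"yaw ang",(YAW-np.arctan2(-x[1],-x[0])).round(3),f.round(1),o["ft_torque"].round(2))
    if np.linalg.norm(f)>40: break
arm.dwell(.3);st()
s=optics.capture("scene");t=optics.capture("top")
cv2.imwrite("pics/e.png",np.hstack([cv2.resize(i,(400,450),interpolation=cv2.INTER_CUBIC) for i in (s[110:335,180:380],t[110:290,160:320])]))
```

```text
1.47 pos ang -1.582 yaw ang 1.469 [ -7.9 -11.7  17.5] [-2.02  1.99  1.1 ]
1.49 pos ang -1.584 yaw ang 1.486 [ -8.9 -15.7  19.4] [-2.64  2.13  1.8 ]
1.51 pos ang -1.586 yaw ang 1.504 [ -9.3 -18.5  20.9] [-3.31  2.36  2.49]
 42.4 [475.2 127.5 214.1] [-1.12  0.12  0.83  2.01 -0.09  1.06 -0.34] F [ -8.  -18.7  21.2] w 0.427 72.5
```

View pics/e.png

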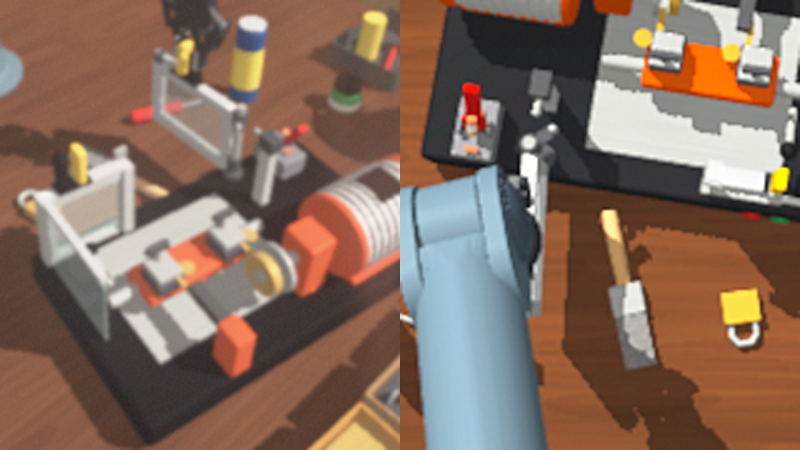

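The picture shows the gate swung fully out and held, the lever to the rear, the frame catch drawn back and the bystanders untouched. The gate is against its stop: position stalls while the force rises.

Run:
```python
from h import *
arm.dwell(.5);st();print(arm.sign_off())
```

```text
43.0 [475.2 127.5 214.1] [-1.12  0.12  0.83  2.01 -0.09  1.06 -0.34] F [ -8.1 -20.1  20.1] w 0.419 72.5
the job is handed in; nothing more can be done
None
```

I handed the job in at 43 s: lever isolated, frame catch drawn back, and gate held still against its wide-open stop; I first opened it about 0.25 rad, then shut and regripped it because the wrist would have run out of range.

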